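# Clamp the ink pot and unscrew its lid

### The arm

A 6-joint arm with a two-finger parallel gripper is mounted at the origin on a cart in front of the work surface, level with it; the furniture and walls round the work are solid. World frame = base frame: x ahead of the robot, y to its left, z up, the work surface at z = 0. Lengths are in m, angles in rad, forces in N, time in s.
With the tool pointing down it reaches from about 0.35 to 0.925 m from the base axis. Payload 6.4 kg.
Tool frame: the origin (TCP) lies at the very end of the fingers, on their centre line; the grasp point (between the pads) lies 19 mm behind it (grasp_offset is the distance from the TCP to the grasp point, in m); y points along the fingers, x is the direction in which the jaws open and shut, and the axes are right-handed (so a half turn about y gives the same grasp; the last joint's range is limited). The gripper opens to 85 mm and grips with 20 to 120 N. Pads are 22 mm wide; open, the fingers measure 114 mm over their backs; the gripper's body (76 mm by 85 mm) begins 54 mm behind the grasp point. The pads swing forward as they close: fully open they stand 13 mm farther back than shut.
Start: joints at [1.039, 0.245, 1.558, -0, 1.339, -0.174], TCP at [0.228, 0.609, 0.207] pointing down, gripper open.
Joint ranges: [-3.13, 3.13], [-1.02, 2.26], [0.13, 2.54], [-0.95, 4.09], [0.21, 2.88], [-2.74, 2.74]. Speed limits (rad/s): [2.57, 2.57, 3.14, 3.14, 3.14, 3.14].

### API

Orientations are given as a unit quaternion [w, x, y, z].
In Python, from cell import * gives the robot as it stands.
- The arm moves only by the tool carry_out, never from a script. Its argument "deltas" is a list of rows, each an object with "grip": the closure, from 0 (fully open) to 1 (shut); "travel": the shift along the tool's x, y, z scaled (see below), a list of three; "delta_rot": the turn, a rotation vector about the tool's x, y, z scaled (see below), a list of three. A call has 1 to 20 rows; each row shifts and turns the commanded pose from where the row before left it, along the tool's axes as they then stand; what a row does not reach is not made up. The controller multiplies each number of a shift by 0.25 m and each number of a turn by 120 degrees. A row lasts 1/8 s, in which the tool goes at most 62.5 mm and 10.7 degrees, less where a joint would pass 70% of its speed; a pose out of reach is approached as far as the arm can. A call with a number of a shift or a turn outside -1 to 1 is refused whole. A call with a gripper value outside its range is refused whole. The fingers move at their own pace and stop on an object; "newtons" is the grip in N (left out, the last holds). Time passes only in rows, so rows that do not move let the fingers close. It gives the time, the measured TCP pose, the force and the opening at its end, in the units of the state.
- state(): the state, without advancing time (a new reading comes with each control period).
- camera(name): name is "scene" or "top" or "wrist"; returns a dict with "image" (480x640x3 uint8, red, green, blue), "z_map" (480x640 float32, m along the optical axis (not along the pixel's ray), 0 where there is no reading), "vertical_fov" (degrees; the focal length in pixels is half the picture's height over the tangent of half this angle, whatever the lens; pixels are square), "cx", "cy" (the principal point, pixels), "k1" (the pictures are not rectified: a ray, as slopes to the right and down, at radius r is drawn at 1 + k1 r^2 times it, then the intrinsics apply), "origin" and "orientation" of the camera in the world. Camera axes: x right, y up, looking along -z (the intrinsics and any distortion apply to the point x, -y, -z); pixel columns grow to the right and rows downward; lengths in m; the calibration is good to about 2 mm. A picture is of the moment at which its call begins.
- hand_in(): hands the job in, once; it reports no verdict.
The state is a dict: "t": time; "q": joint angles; "joint_velocities": joint speeds; "tau": joint torques, N m; "eef_pos": TCP position; "orientation": TCP orientation; "contact_force": force on the tool from outside, world axes, zero at the start; "wrist_torque": the same for the moment, N m; "opening": finger opening in m.
Only numpy, scipy, OpenCV 4.12 (cv2) and the standard library are available. Lean on these libraries where they do the work, as an engineer would, in place of code of your own. Each camera call takes 0.05 s, during which the arm holds its last target. There are 200 camera calls.

### The job

The ink pot stands loose in the bench clamp. Turn the clamp's handwheel clockwise, regrasping as needed, until its white pointer stands at the red mark, so that the jaws brace the pot. Then turn the pot's tight blue lid counterclockwise just until its lugs come free, lift it straight off and finish while still holding it level a few centimetres above the open pot, without turning or pulling the pot in its clamp and without disturbing the bottle, jar and dish beside it.

Things in the scene. Friction and masses are not known exactly. Their poses are not given: they have to be found in the camera images.
- clamp: grey bench clamp, fixed, base plate 105 x 270 x 12 mm; origin on the bench under its middle. Along its y: vee jaw (y -0.10, top z 0.047), the pot (y -0.06, on the plate at z 0.012), sliding jaw with sprung rubber pad, grey gear housing (y 0.043 to 0.127, top z 0.048) under the handwheel. Grips with about 36 N when the wheel is at its mark; self-locking
- wheel_center (a point): centre of the handwheel's rim (half-way up), on its vertical axis, 85 mm above the bench. Black wheel, 60 mm outside diameter, rim 14 mm thick (acts as a solid round disc), 30 mm of free space under the rim above the housing; turning takes up to 0.4 N m. Axes are the clamp's
- wheel (a joint): turn of the handwheel in rad, grows clockwise seen from above; starts between 0 and 0.5. At 4.6 the wheel's white pointer stands at the red mark; the pad meets the pot at about 3.2. Stays where it is left; hard stop at 5.3
- clamp_mark (a point): red mark on top of the gear housing, on its side towards the clamp's -x, 36 mm from the wheel's axis
- jar: white plastic ink pot with an orange band, loose, 62 mm diameter, 67 mm to the neck's rim, about 0.3 kg; origin at the centre of its underside. A springy seal in its mouth pushes the lid up with about 9 N, which makes the lid tight (up to about 0.5 N m to turn)
- jar_mark (a point): black tick on the pot's side, 31 mm from its axis along the pot's +x, 42 mm above its underside
- lid_center (a point): centre of the blue ribbed lid (half-way up), z along its axis. Lid 60 mm outside diameter, 22 mm high, 40 g; closed, this centre is 68 mm above the pot's underside. Its two lugs sit under sloping ramps on the neck: it comes free about 1.75 rad counterclockwise (from above) from closed; beyond about 2.5 rad it hits the next stop. It need not be raised while being turned
- lid_mark (a point): white mark on the lid's top face, 28 mm from its axis along the lid's +x; closed, the lid's x axis lies 0 to 0.1 rad counterclockwise of the pot's x axis
- bottle: bystander: brown glass bottle with a white cap, 42 mm diameter, 85 mm high, behind the clamp; origin under its centre
- ink_jar: bystander: small jar of ink with a pale yellow lid, 67 mm diameter, 66 mm high, behind the clamp; origin under its centre
- dish: bystander: white weighing dish, 71 mm diameter, 18 mm high, right of the clamp; origin under its centre
Mind the look-alikes: they are no part of the job. Leave any turquoise look-alike of the jar alone.

How it is judged:
By the outcome, as a careful person would: the job done as asked, in the order asked, and still so for the second after the job is handed in, while the arm keeps its last pose, push and grip.
It also fails if it takes over 61 s, if anything falls off the work surface, if the arm or the gripper's body presses on something with over 40 N, if the wrist force passes 120 N, or if a joint passes its speed limit or range.

## Working session

There is one attempt and no reset: what is moved stays moved. The work goes in short steps, Python scripts to look and compute and a tool call to move; the robot and the scene stay as the last step left them, time stands still between calls to the robot, and variables do not carry over. Pictures are saved under pics/ and viewed, about 8 in all and at most 12, crops included, and the job is handed in when it is done.

Besides the shell and the picture viewer there is one more tool, called after "Emit:" as name(argument=value, ...) on one line, values as JSON. carry_out: Moves the arm, as the interface text tells. Shifts and turns lie within -1 to 1; 1 stands for 0.25 m of shift or 120 degrees of turn. Its arguments: {"type":"object","properties":{"deltas":{"type":"array"},"newtons":{"type":"number"}},"required":["deltas"]}

```bash
mkdir -p pics; ls; cat > h.py <<'E'
import numpy as np, cv2
from cell import *
from scipy.spatial.transform import Rotation as R
def rot(q): return R.from_quat([q[1],q[2],q[3],q[0]])
def f(c): return 240/np.tan(np.radians(c["vertical_fov"])/2)
def ray(c,u,v):
    F=f(c); d=np.array([(u-c["cx"])/F,(v-c["cy"])/F]); s=d.copy()
    for _ in range(20): s=d/(1+c["k1"]*(s@s))
    return rot(c["orientation"]).apply([s[0],-s[1],-1])
def onz(c,u,v,z):
    r=ray(c,u,v); o=np.array(c["origin"]); return o+r*(z-o[2])/r[2]
def proj(c,p):
    q=rot(c["orientation"]).inv().apply(np.array(p)-c["origin"]); s=np.array([q[0],-q[1]])/-q[2]
    return s*(1+c["k1"]*(s@s))*f(c)+[c["cx"],c["cy"]]
def save(n,im): cv2.imwrite("pics/"+n,im[:,:,::-1])
E
python3 - <<'E'
from h import *
s=state(); print({k:np.round(v,3) for k,v in s.items()})
for n in ["scene","top"]:
    c=camera(n); save(n+"0.png",c["image"]); print(n,c["origin"],c["orientation"],c["vertical_fov"],c["k1"],c["cx"],c["cy"])
    np.savez(n+"0.npz",**c)
E
```

```text
pics
{'t': np.float64(0.0), 'q': array([ 1.039,  0.246,  1.559,  0.   ,  1.339, -0.174]), 'joint_velocities': array([-0.001,  0.002, -0.001, -0.   ,  0.001, -0.002]), 'tau': array([-0.0000e+00, -4.2948e+01, -3.2614e+01, -0.0000e+00,  5.0000e-03,
       -0.0000e+00]), 'eef_pos': array([0.227, 0.608, 0.206]), 'orientation': array([-0.581,  0.581,  0.402, -0.404]), 'contact_force': array([-1.616,  0.304,  0.041]), 'wrist_torque': array([ 0.01 , -0.027, -0.012]), 'opening': np.float64(0.085)}
scene [ 0.17541461 -0.66368802  0.84265802] [ 0.90053582  0.34589385 -0.10306521 -0.24242576] 45.825995576245994 -0.11830106184868337 318.944852113139 236.34005573877616
top [ 0.38302043 -0.04618186  0.91920431] [-0.69742124 -0.07205759  0.05552589  0.7108644 ] 56.21510030830687 0.031025581250805512 316.31709074211284 237.7305030731467
```

View pics/top0.png

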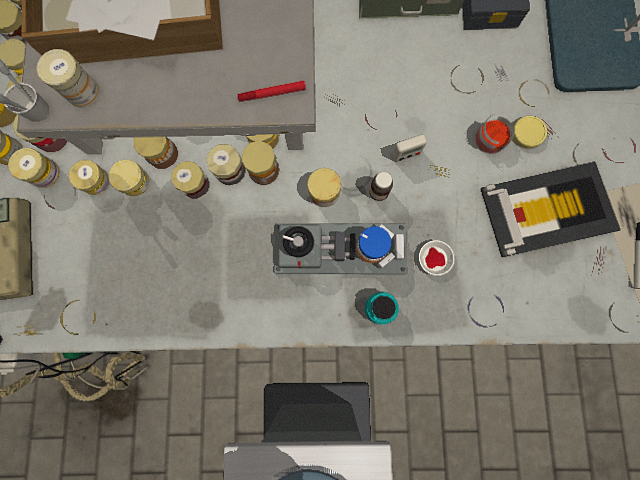

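View pics/scene0.png

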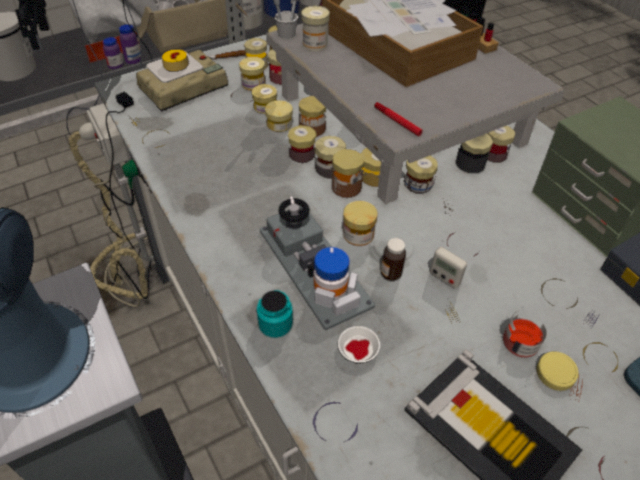

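The top view shows the wheel at (296,241), the red mark near (298,264) and the blue lid at (375,242). Things that could be confused with the lid or pot: the turquoise pot (382,307), the yellow-lid jar (325,186) and the bottle (381,185). I choose the blue lid in the clamp and check it in a close crop.

```bash
cat > m.py <<'E'
from h import *
def fit(c,mask,z):
    k,_=cv2.findContours(mask.astype(np.uint8),cv2.RETR_EXTERNAL,cv2.CHAIN_APPROX_NONE)
    k=max(k,key=cv2.contourArea); P=np.array([onz(c,u,v,z)[:2] for u,v in k[:,0]])
    (x,y),r=cv2.minEnclosingCircle(P.astype(np.float32)); return P.mean(0),(x,y),r,k[:,0].mean(0)
E
python3 - <<'E'
from m import *
c=dict(np.load("top0.npz")); im=c["image"]; x0,y0=265,160
save("crop1.png",cv2.resize(im[y0:y0+130,x0:x0+195],None,fx=4,fy=4,interpolation=cv2.INTER_CUBIC))
for n in["top","scene"]:
    c=dict(np.load(n+"0.npz")); hsv=cv2.cvtColor(c["image"],cv2.COLOR_RGB2HSV); h,s,v=cv2.split(hsv)
    roi=np.zeros(h.shape,bool)
    if n=="top": roi[215:280,265:420]=1
    else: roi[190:310,240:370]=1
    print(n,"lid",fit(c,roi&(h>100)&(h<125)&(s>150)&(v>90),.091))
    print("wheel",fit(c,roi&(v<45)&(np.arange(640)[None]<(318 if n=="top" else 312)),.092))
    print("red",fit(c,roi&((h<6)|(h>174))&(s>150)&(np.arange(640)[None]<(330 if n=="top" else 312)),.048))
c=dict(np.load("top0.npz"))
cor=[onz(c,u,v,.012)[:2] for u,v in[(274,225),(274,273),(407,272),(408,225)]];print(np.round(cor,4))
for u,v in[(325,186),(381,180),(436,258),(382,307),(180,120),(300,120)]: print(u,v,np.round(onz(c,u,v,0.05),3), c["z_map"][v,u], np.round(np.array(c["origin"])+ray(c,u,v)*c["z_map"][v,u],3))
E
```

```text
top lid (array([ 0.5258098 , -0.13434643]), (0.5246912240982056, -0.13708654046058655), 0.030217258259654045, array([373.40594059, 241.16831683]))
wheel (array([0.52883654, 0.00885593]), (0.5282224416732788, 0.007096666842699051), 0.029393915086984634, array([296.66225166, 241.06622517]))
red (array([0.49352592, 0.00842447]), (0.4939507842063904, 0.008559588342905045), 0.0031967563554644585, array([298.57142857, 262.71428571]))
scene lid (array([ 0.52092166, -0.1459262 ]), (0.5205776691436768, -0.14428263902664185), 0.03571672365069389, array([331.22807018, 263.66666667]))
wheel (array([ 0.52426522, -0.00527276]), (0.5243159532546997, -0.008339968509972095), 0.0371452160179615, array([293.43650794, 211.85714286]))
red (array([0.4935364 , 0.00739336]), (0.49353641271591187, 0.007393357343971729), 0.0016927138203755021, array([276.5, 229.5]))
[[ 0.5776  0.0608]
 [ 0.4781  0.0608]
 [ 0.475  -0.2076]
 [ 0.5715 -0.2147]]
325 186 [ 0.647 -0.046  0.05 ] 0.88820106 [ 0.643 -0.046  0.064]
381 180 [ 0.657 -0.159  0.05 ] 0.8648567 [ 0.646 -0.154  0.085]
436 258 [ 0.497 -0.258  0.05 ] 0.9168384 [ 0.503 -0.269  0.004]
382 307 [ 0.405 -0.15   0.05 ] 0.83668584 [ 0.405 -0.148  0.07 ]
180 120 [0.796 0.251 0.05 ] 0.80509347 [0.738 0.21  0.171]
300 120 [0.79  0.002 0.05 ] 0.7980678 [ 0.732 -0.004  0.173]
```

View pics/crop1.png

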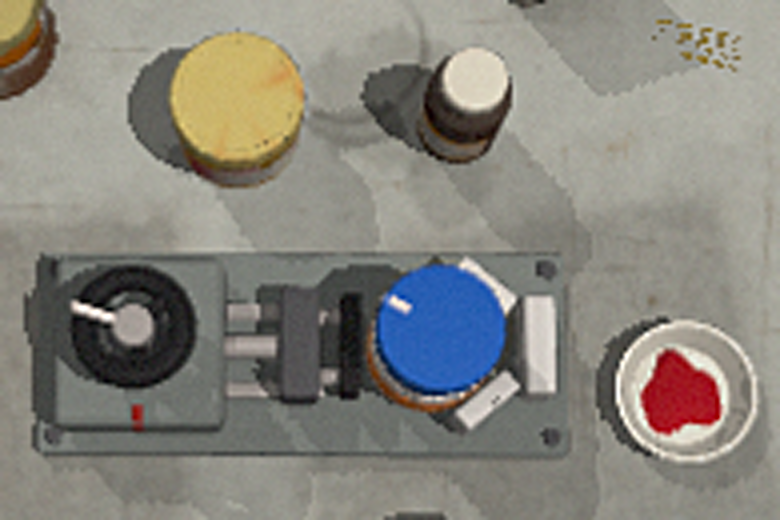

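The crop confirms the choice: blue ribbed lid with a white mark at crop (400,303), wheel hub at (134,323) with its pointer tip at (75,305), and the red mark at (137,415). The pointer needs about 4.4 rad clockwise.

```bash
cat >> h.py <<'E'
def st():
    s=state(); M=rot(s["orientation"]).as_matrix()
    print("t",round(s["t"],2),"p",np.round(s["eef_pos"],4),"q",np.round(s["q"],3),"F",np.round(s["contact_force"],1),"T",np.round(s["wrist_torque"],2),"op",round(float(s["opening"]),4))
    print("x",np.round(M[:,0],3),"y",np.round(M[:,1],4),"jaw yaw",round(np.degrees(np.arctan2(M[1,0],M[0,0])),2)); return s,M
def go(target,rows):
    s,M=st(); d=M.T@(np.array(target)-s["eef_pos"]); print("tool shift",np.round(d,4),"per row",np.round(d/.25/rows,4))
def level():
    s,M=st(); y=M[:,1]; v=np.cross(y,[0,0,-1]); print("level rotvec (scaled 120deg)",np.round(M.T@v/np.radians(120),4))
E
python3 - <<'E'
from h import *
go([.528,.0075,.207],14); level()
c=dict(np.load("top0.npz"))
t=onz(c,283.75,236.25,.092)[:2];w=np.array([.5283,.0073]);m=np.array([.4937,.0085])
a=lambda d:np.arctan2(d[1],d[0])
print("tip",t-w,"cw to mark",(a(t-w)-a(m-w))%(2*np.pi))
E
```

```text
t 0.1 p [0.2273 0.6084 0.206 ] q [ 1.039  0.246  1.559  0.     1.339 -0.174] F [-0.3 -1.  -0.2] T [ 0.04 -0.02 -0.03] op 0.0851
x [ 0.35   0.937 -0.002] y [-9.0e-04 -1.5e-03 -1.0e+00] jaw yaw 69.5
tool shift [-4.575e-01 -4.000e-04 -4.921e-01] per row [-1.307e-01 -1.000e-04 -1.406e-01]
t 0.1 p [0.2273 0.6084 0.206 ] q [ 1.039  0.246  1.559  0.     1.339 -0.174] F [-0.3 -1.  -0.2] T [ 0.04 -0.02 -0.03] op 0.0851
x [ 0.35   0.937 -0.002] y [-9.0e-04 -1.5e-03 -1.0e+00] jaw yaw 69.5
level rotvec (scaled 120deg) [-0.0002 -0.     -0.0008]
tip [0.01016624 0.02571871] cw to mark 4.3706214017018485
```

Emit:
carry_out(deltas=[{"grip":0,"travel":[-0.1307,0,-0.1406],"delta_rot":[0,0,0]},{"grip":0,"travel":[-0.1307,0,-0.1406],"delta_rot":[0,0,0]},{"grip":0,"travel":[-0.1307,0,-0.1406],"delta_rot":[0,0,0]},{"grip":0,"travel":[-0.1307,0,-0.1406],"delta_rot":[0,0,0]},{"grip":0,"travel":[-0.1307,0,-0.1406],"delta_rot":[0,0,0]},{"grip":0,"travel":[-0.1307,0,-0.1406],"delta_rot":[0,0,0]},{"grip":0,"travel":[-0.1307,0,-0.1406],"delta_rot":[0,0,0]},{"grip":0,"travel":[-0.1307,0,-0.1406],"delta_rot":[0,0,0]},{"grip":0,"travel":[-0.1307,0,-0.1406],"delta_rot":[0,0,0]},{"grip":0,"travel":[-0.1307,0,-0.1406],"delta_rot":[0,0,0]},{"grip":0,"travel":[-0.1307,0,-0.1406],"delta_rot":[0,0,0]},{"grip":0,"travel":[-0.1307,0,-0.1406],"delta_rot":[0,0,0]},{"grip":0,"travel":[-0.1307,0,-0.1406],"delta_rot":[0,0,0]},{"grip":0,"travel":[-0.1307,0,-0.1406],"delta_rot":[0,0,0]},{"grip":0,"travel":[0,0,0],"delta_rot":[0,0,0]}])

```text
t: 1.98
eef_pos: [0.529, 0.0056, 0.2066]
orientation: [0.582, -0.582, -0.402, 0.402]
contact_force: [-0.8, 0.2, -1.0]
opening: 0.0855
```

Emit:
carry_out(deltas=[{"grip":0,"travel":[0,0,0],"delta_rot":[0,-0.07,0]},{"grip":0,"travel":[0,0,0],"delta_rot":[0,-0.07,0]},{"grip":0,"travel":[0,0,0],"delta_rot":[0,-0.07,0]},{"grip":0,"travel":[0,0,0],"delta_rot":[0,-0.07,0]},{"grip":0,"travel":[0,0,0],"delta_rot":[0,-0.07,0]},{"grip":0,"travel":[0,0,0],"delta_rot":[0,-0.07,0]},{"grip":0,"travel":[0,0,0],"delta_rot":[0,-0.07,0]},{"grip":0,"travel":[0,0,0],"delta_rot":[0,-0.07,0]},{"grip":0,"travel":[0,0,0],"delta_rot":[0,0,0]},{"grip":0,"travel":[0,0,0],"delta_rot":[0,0,0]}])

```text
t: 3.22
eef_pos: [0.528, 0.0086, 0.2068]
orientation: [-0.261, 0.261, 0.657, -0.657]
contact_force: [-0.6, -0.4, -0.2]
opening: 0.0857
```

```bash
python3 - <<'E'
from h import *
s,M=st()
c=camera("wrist"); save("w1.png",c["image"]); np.savez("w1.npz",**c)
print(c["origin"],c["orientation"],c["vertical_fov"],c["k1"],c["cx"],c["cy"])
print("cam in tool",M.T@(np.array(c["origin"])-s["eef_pos"]))
print([proj(c,p) for p in [(.5283,.0073,.092),(.4937,.0085,.048),(.5247,-.137,.091)]])
E
```

```text
t 3.23 p [0.528  0.0086 0.2068] q [-0.199 -0.042  1.868  0.     1.316 -2.583] F [-0.6 -0.4 -0.2] T [ 0.04  0.01 -0.02] op 0.0857
x [-0.727  0.687  0.   ] y [-4.e-04  2.e-04 -1.e+00] jaw yaw 136.62
[ 0.47515513 -0.04783922  0.37378415] [ 0.36472356 -0.05600215 -0.14120134  0.91864175] 65.8028385066296 -0.07831389843179619 321.7578508698144 241.20926319858611
cam in tool [-0.00024713 -0.16696124  0.07736153]
[array([320.63683071, 226.5001504 ]), array([350.20038692, 188.44706242]), array([186.85959505,  82.53062423])]
```

View pics/w1.png

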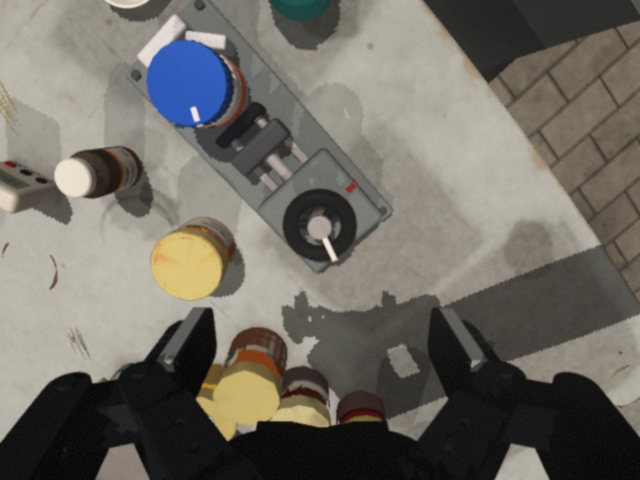

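The wrist view shows the wheel at (320,226), matching the prediction of (320.6,226.5). The pointer tip is at (333,260), the red mark at (350,188) and the lid at (187,83).

```bash
python3 - <<'E'
from m import *
c=dict(np.load("w1.npz")); s,M=st(); h,sa,v=cv2.split(cv2.cvtColor(c["image"],cv2.COLOR_RGB2HSV))
roi=np.zeros(h.shape,bool); roi[180:275,275:365]=1
print("wheel",fit(c,roi&(v<60),.092))
print("red",fit(c,roi&((h<6)|(h>174))&(sa>150),.048))
roi[:]=0; roi[30:140,130:250]=1
print("lid",fit(c,roi&(h>100)&(h<125)&(sa>150)&(v>90),.091))
# fingertip extents in tool frame from depth
vv,uu=np.mgrid[290:420:2,100:540:2]; P=[]
for u,w in zip(uu.ravel(),vv.ravel()):
    z=c["z_map"][w,u]
    if 0.02<z<.25: P.append(M.T@(np.array(c["origin"])+ray(c,u,w)*z-s["eef_pos"]))
P=np.array(P); 
for sg in(-1,1):
    Q=P[P[:,0]*sg>0]; print("tip y max",np.percentile(Q[:,1],[50,95,99,100]), Q[np.argmax(Q[:,1])])
    T=Q[Q[:,1]>Q[:,1].max()-.012]; print(T.min(0),T.max(0))
E
```

```text
t 3.27 p [0.5282 0.0084 0.2069] q [-0.199 -0.042  1.868  0.     1.316 -2.584] F [-0.6 -1.   0.2] T [ 0.04  0.04 -0.01] op 0.0852
x [-0.727  0.687  0.   ] y [-2.e-04  1.e-04 -1.e+00] jaw yaw 136.64
wheel (array([0.52872693, 0.00771166]), (0.5284261107444763, 0.006352536845952272), 0.029546277597546577, array([320.59302326, 226.86337209]))
red (array([0.4932015 , 0.00806956]), (0.49324512481689453, 0.008385085500776768), 0.0036358004435896873, array([350.29411765, 187.70588235]))
lid (array([ 0.52432025, -0.13592396]), (0.5254336595535278, -0.13618069887161255), 0.030219903215765953, array([188.55144033,  82.94238683]))
tip y max [-0.08167179 -0.04525516 -0.03982105 -0.03754277] [-0.04259067 -0.03754277 -0.0034747 ]
[-0.05574724 -0.04954079 -0.01104906] [-0.04222649 -0.03754277  0.01186052]
tip y max [-0.08101748 -0.04494762 -0.0393404  -0.03663602] [ 0.04307909 -0.03663602  0.00429509]
[ 0.04230033 -0.04863428 -0.01069426] [ 0.05613762 -0.03663602  0.01195138]
```

```bash
python3 - <<'E'
from h import *
c=dict(np.load("w1.npz")); s,M=st()
for y in(-.0,-.013,-.025,-.037,-.05): print(y,[np.round(proj(c,s["eef_pos"]+M@np.array([x,y,z])),0) for x,z in[(.0425,.011),(.0425,-.011),(-.0425,.011)]])
print(rot(c["orientation"]).apply([0,0,-1]))
print(c["z_map"][300:350:5,440], c["z_map"][300:350:5,200])
E
```

```text
t 3.27 p [0.5282 0.0084 0.2069] q [-0.199 -0.042  1.868  0.     1.316 -2.584] F [-0.6 -1.   0.2] T [ 0.04  0.04 -0.01] op 0.0852
x [-0.727  0.687  0.   ] y [-2.e-04  1.e-04 -1.e+00] jaw yaw 136.64
-0.0 [array([409., 268.]), array([406., 309.]), array([234., 268.])]
-0.013 [array([416., 279.]), array([412., 322.]), array([228., 279.])]
-0.025 [array([423., 290.]), array([418., 336.]), array([221., 290.])]
-0.037 [array([430., 303.]), array([425., 351.]), array([213., 303.])]
-0.05 [array([440., 320.]), array([434., 371.]), array([203., 320.])]
[ 0.20589074  0.21857628 -0.95385188]
[0.41252545 0.41367626 0.13666418 0.13337907 0.13296248 0.13327427
 0.13149257 0.13254224 0.1324089  0.13188642] [0.4142472  0.4161391  0.13807999 0.13319242 0.13130762 0.12741722
 0.1294319  0.1276897  0.1283325  0.12904005]
```

```bash
python3 - <<'E'
from h import *
s,M=st(); c=camera("scene")
print([proj(c,s["eef_pos"]+M@np.array([x,0,0])) for x in(-.0425,.0425)])
u0,v0=np.int32(proj(c,s["eef_pos"]))
x0,y0=u0-80,v0-90
save("s1.png",cv2.resize(c["image"][y0:y0+150,x0:x0+180],None,fx=4,fy=4,interpolation=cv2.INTER_CUBIC)); print(x0,y0)
vv,uu=np.mgrid[v0-60:v0+30,u0-60:u0+60]; P=[]
for u,w in zip(uu.ravel(),vv.ravel()):
    z=c["z_map"][w,u]
    if z>0:
        q=np.array(c["origin"])+ray(c,u,w)*z
        if q[2]>.13: P.append(M.T@(q-s["eef_pos"]))
P=np.array(P); P=P[np.abs(P[:,0])<.08]
for sg in(-1,1):
    Q=P[P[:,0]*sg>0.02]; Q=Q[np.argsort(-Q[:,1])][:12]; print(np.round(Q,4))
E
```

```text
t 3.27 p [0.5282 0.0084 0.2069] q [-0.199 -0.042  1.868  0.     1.316 -2.584] F [-0.6 -1.   0.2] T [ 0.04  0.04 -0.01] op 0.0852
x [-0.727  0.687  0.   ] y [-2.e-04  1.e-04 -1.e+00] jaw yaw 136.64
[array([314.54489256, 163.13755767]), array([267.03272517, 155.50491162])]
210 69
[[-0.0305  0.0683 -0.255 ]
 [-0.0442  0.0656 -0.2398]
 [-0.034   0.0653 -0.2478]
 [-0.0544  0.0652 -0.2311]
 [-0.0332  0.0652 -0.2513]
 [-0.0368  0.0648 -0.2442]
 [-0.0306  0.0648 -0.2537]
 [-0.0651  0.0647 -0.2187]
 [-0.0437  0.0643 -0.2416]
 [-0.0417  0.0642 -0.241 ]
 [-0.0599  0.0642 -0.2238]
 [-0.0363  0.064  -0.2466]]
[[ 0.0413 -0.0372 -0.0018]
 [ 0.0409 -0.0383  0.0053]
 [ 0.0406 -0.0386 -0.0058]
 [ 0.0415 -0.0389  0.009 ]
 [ 0.0412 -0.0392 -0.002 ]
 [ 0.0429 -0.0394  0.01  ]
 [ 0.041  -0.0396 -0.0072]
 [ 0.041  -0.0399  0.0046]
 [ 0.046  -0.0417  0.011 ]
 [ 0.0441 -0.0424  0.0114]
 [ 0.0406 -0.0426 -0.0004]
 [ 0.0405 -0.0427 -0.006 ]]
```

View pics/s1.png

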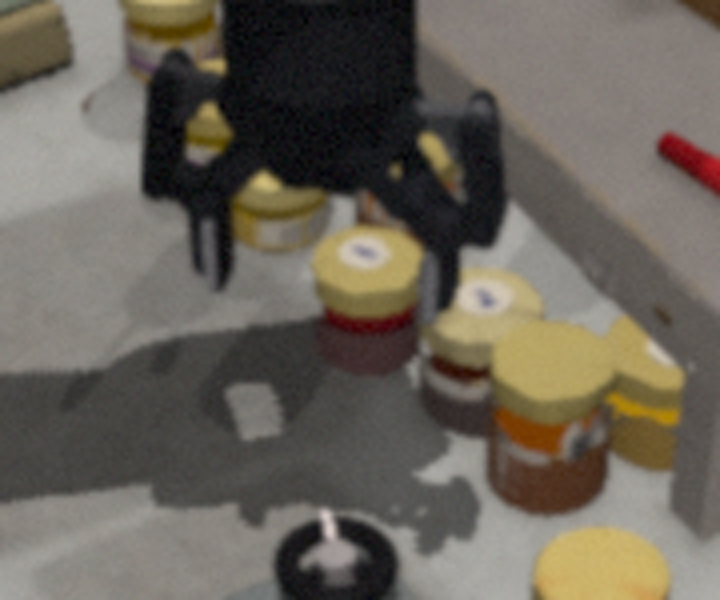

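Both cameras put the open fingertips (crop (213,285) and (437,310)) about 37 mm behind the reported TCP, where about 13 mm was expected. I'll descend only part way and check again.

Emit:
carry_out(deltas=[{"grip":0,"travel":[-0.0044,0.075,0.0036],"delta_rot":[0,0,0]},{"grip":0,"travel":[0,0.075,0],"delta_rot":[0,0,0]},{"grip":0,"travel":[0,0.075,0],"delta_rot":[0,0,0]},{"grip":0,"travel":[0,0.075,0],"delta_rot":[0,0,0]},{"grip":0,"travel":[0,0.075,0],"delta_rot":[0,0,0]},{"grip":0,"travel":[0,0.075,0],"delta_rot":[0,0,0]},{"grip":0,"travel":[0,0.075,0],"delta_rot":[0,0,0]},{"grip":0,"travel":[0,0.055,0],"delta_rot":[0,0,0]},{"grip":0,"travel":[0,0,0],"delta_rot":[0,0,0]},{"grip":0,"travel":[0,0,0],"delta_rot":[0,0,0]}])

```text
t: 4.58
eef_pos: [0.5291, 0.0065, 0.0625]
orientation: [-0.26, 0.261, 0.657, -0.657]
contact_force: [-0.2, 0.5, 0.0]
opening: 0.0856
```

```bash
cat >> m.py <<'E'
def tips(zlo=.045,yhi=.0):
    s,M=st()
    for n in("scene","wrist"):
        c=camera(n); u0,v0=proj(c,s["eef_pos"]+M@np.array([0,-.035,0])); r=70 if n=="scene" else 160
        vv,uu=np.mgrid[max(0,int(v0)-r):min(480,int(v0)+r),max(0,int(u0)-r):min(640,int(u0)+r)]; P=[]
        for u,w in zip(uu.ravel(),vv.ravel()):
            z=c["z_map"][w,u]
            if z>0: P.append(M.T@(np.array(c["origin"])+ray(c,u,w)*z-s["eef_pos"]))
        P=np.array(P); P=P[(np.abs(P[:,0])<.06)&(np.abs(P[:,0])>.0295)&(np.abs(P[:,2])<.013)&(P[:,1]<yhi)]
        for sg in(-1,1):
            Q=P[P[:,0]*sg>0]
            if len(Q)>9: Q=Q[np.argsort(-Q[:,1])]; print(n,sg,"tip y",np.round(Q[[0,4,8],1],4),"x",np.round(np.percentile(Q[:20,0]*sg,[5,50]),4))
        save(n+"_t%d.png"%int(s["t"]*100),c["image"])
E
python3 -c "
from m import *
tips()"
```

```text
t 4.58 p [0.5291 0.0065 0.0625] q [-0.202  0.148  1.96   0.     1.033 -2.588] F [-0.2  0.5  0. ] T [ 0.    0.06 -0.  ] op 0.0856
x [-0.728  0.686 -0.001] y [ 1.1e-03 -2.0e-04 -1.0e+00] jaw yaw 136.7
scene -1 tip y [-0.021  -0.0398 -0.0415] x [0.0297 0.0492]
scene 1 tip y [-0.0357 -0.0394 -0.0414] x [0.0399 0.0407]
wrist -1 tip y [-0.0373 -0.0381 -0.0382] x [0.043  0.0433]
wrist 1 tip y [-0.0237 -0.0373 -0.0378] x [0.0296 0.0424]
```

Emit:
carry_out(deltas=[{"grip":0,"travel":[0,0.033,0],"delta_rot":[0,0,0]},{"grip":0,"travel":[0,0.033,0],"delta_rot":[0,0,0]},{"grip":0,"travel":[0,0.033,0],"delta_rot":[0,0,0]},{"grip":0,"travel":[0,0.033,0],"delta_rot":[0,0,0]},{"grip":0,"travel":[0,0,0],"delta_rot":[0,0,0]}])

```text
t: 5.3
eef_pos: [0.5278, 0.0068, 0.0279]
orientation: [0.262, -0.26, -0.657, 0.657]
contact_force: [-0.1, -0.2, -0.0]
opening: 0.0855
```

Emit:
carry_out(deltas=[{"grip":0.2,"travel":[0,0,0],"delta_rot":[0,0,0]},{"grip":0.25,"travel":[0,0,0],"delta_rot":[0,0,0]},{"grip":0.5,"travel":[0,0,0],"delta_rot":[0,0,0]},{"grip":1,"travel":[0,0,0],"delta_rot":[0,0,0]},{"grip":1,"travel":[0,0,0],"delta_rot":[0,0,0]},{"grip":1,"travel":[0,0,0],"delta_rot":[0,0,0]}], newtons=25)

```text
t: 6.05
eef_pos: [0.5289, 0.0066, 0.0296]
orientation: [-0.261, 0.261, 0.657, -0.657]
contact_force: [-2.7, 0.8, 5.4]
opening: 0.0598
```

```bash
python3 -c "
from m import *
tips()"
```

```text
t 6.05 p [0.5289 0.0066 0.0296] q [-0.202  0.204  1.968 -0.     0.969 -2.588] F [-2.7  0.8  5.4] T [ 0.03  0.22 -0.  ] op 0.0598
x [-0.728  0.686 -0.001] y [ 6.e-04 -1.e-04 -1.e+00] jaw yaw 136.7
scene -1 tip y [-0.     -0.0014 -0.0045] x [0.0498 0.0538]
scene 1 tip y [-0.     -0.0036 -0.0076] x [0.0428 0.0481]
wrist -1 tip y [-0.0001 -0.0007 -0.002 ] x [0.0483 0.0524]
wrist 1 tip y [-0.0001 -0.0016 -0.0029] x [0.0452 0.0512]
```

Emit:
carry_out(deltas=[{"grip":1,"travel":[0,0,0],"delta_rot":[0,0,0]},{"grip":1,"travel":[0,0,0],"delta_rot":[0,0,0]},{"grip":1,"travel":[0,0,0],"delta_rot":[0,0.035,0]},{"grip":1,"travel":[0,0,0],"delta_rot":[0,0.065,0]},{"grip":1,"travel":[0,0,0],"delta_rot":[0,0.07,0]},{"grip":1,"travel":[0,0,0],"delta_rot":[0,0.07,0]},{"grip":1,"travel":[0,0,0],"delta_rot":[0,0.07,0]},{"grip":1,"travel":[0,0,0],"delta_rot":[0,0.07,0]},{"grip":1,"travel":[0,0,0],"delta_rot":[0,0.07,0]},{"grip":1,"travel":[0,0,0],"delta_rot":[0,0.07,0]},{"grip":1,"travel":[0,0,0],"delta_rot":[0,0.07,0]},{"grip":1,"travel":[0,0,0],"delta_rot":[0,0.07,0]},{"grip":1,"travel":[0,0,0],"delta_rot":[0,0.04,0]},{"grip":1,"travel":[0,0,0],"delta_rot":[0,0,0]}], newtons=70)

```text
t: 7.9
eef_pos: [0.5287, 0.0086, 0.0298]
orientation: [0.635, -0.633, -0.314, 0.313]
contact_force: [-3.0, 10.3, 8.3]
opening: 0.0584
```

```bash
python3 -c "
from h import *
st()"
```

```text
t 7.9 p [0.5287 0.0086 0.0298] q [-0.2    0.204  1.968  0.004  0.97  -1.121] F [-3.  10.3  8.3] T [ 1.1   0.56 -0.25] op 0.0584
x [0.607 0.795 0.003] y [ 0.      0.0034 -1.    ] jaw yaw 52.64
```

Emit:
carry_out(deltas=[{"grip":1,"travel":[0,0,0],"delta_rot":[0,0.04,0]},{"grip":1,"travel":[0,0,0],"delta_rot":[0,0.07,0]},{"grip":1,"travel":[0,0,0],"delta_rot":[0,0.07,0]},{"grip":1,"travel":[0,0,0],"delta_rot":[0,0.07,0]},{"grip":1,"travel":[0,0,0],"delta_rot":[0,0.07,0]},{"grip":1,"travel":[0,0,0],"delta_rot":[0,0.07,0]},{"grip":1,"travel":[0,0,0],"delta_rot":[0,0.07,0]},{"grip":1,"travel":[0,0,0],"delta_rot":[0,0.07,0]},{"grip":1,"travel":[0,0,0],"delta_rot":[0,0.07,0]},{"grip":1,"travel":[0,0,0],"delta_rot":[0,0.04,0]},{"grip":1,"travel":[0,0,0],"delta_rot":[0,0,0]}])

```text
t: 9.28
eef_pos: [0.5307, 0.0091, 0.0299]
orientation: [0.693, -0.689, 0.147, -0.15]
contact_force: [7.4, 12.3, 1.4]
opening: 0.0585
```

```bash
python3 -c "
from h import *
st()"
```

```text
t 9.28 p [0.5307 0.0091 0.0299] q [-0.2    0.205  1.967  0.007  0.966  0.219] F [ 7.4 12.3  1.4] T [ 1.83 -0.68 -0.17] op 0.0585
x [ 0.912 -0.41   0.003] y [ 0.0053  0.0046 -1.    ] jaw yaw -24.23
```

Emit:
carry_out(deltas=[{"grip":1,"travel":[0,0,0],"delta_rot":[0,0.04,0]},{"grip":1,"travel":[0,0,0],"delta_rot":[0,0.06,0]},{"grip":1,"travel":[0,0,0],"delta_rot":[0,0.06,0]},{"grip":1,"travel":[0,0,0],"delta_rot":[0,0.06,0]},{"grip":1,"travel":[0,0,0],"delta_rot":[0,0.06,0]},{"grip":1,"travel":[0,0,0],"delta_rot":[0,0.06,0]},{"grip":1,"travel":[0,0,0],"delta_rot":[0,0.06,0]},{"grip":1,"travel":[0,0,0],"delta_rot":[0,0.06,0]},{"grip":1,"travel":[0,0,0],"delta_rot":[0,0.06,0]},{"grip":1,"travel":[0,0,0],"delta_rot":[0,0.06,0]},{"grip":1,"travel":[0,0,0],"delta_rot":[0,0.06,0]},{"grip":1,"travel":[0,0,0],"delta_rot":[0,0.04,0]},{"grip":1,"travel":[0,0,0],"delta_rot":[0,0,0]}])

```text
t: 10.9
eef_pos: [0.5317, 0.0072, 0.0299]
orientation: [-0.429, 0.424, -0.563, 0.565]
contact_force: [9.4, 5.1, -2.4]
opening: 0.0583
```

```bash
python3 - <<'E'
from h import *
st(); c=camera("wrist"); np.savez("w2.npz",**c); 
p=proj(c,(.5284,.007,.092)); print(p,proj(c,(.4934,.0082,.048)))
u,v=np.int32(p); u=max(u,80); a=c["image"][max(0,v-75):v+75,u-80:u+80]; save("w2.png",cv2.resize(a,None,fx=4,fy=4,interpolation=cv2.INTER_CUBIC)); print(u-80,max(0,v-75))
c=camera("top"); np.savez("t2.npz",**c); print(proj(c,(.5284,.007,.092)))
E
```

```text
t 10.9 p [0.5317 0.0072 0.0299] q [-0.201  0.205  1.966  0.003  0.963  1.644] F [ 9.4  5.1 -2.4] T [ 0.53 -1.24 -0.2 ] op 0.0583
x [-0.272 -0.962 -0.003] y [ 7.8e-03  9.0e-04 -1.0e+00] jaw yaw -105.78
[322.52478201 372.64364263] [339.90361363 374.62183718]
242 297
[297.65121692 241.24463738]
```

View pics/w2.png

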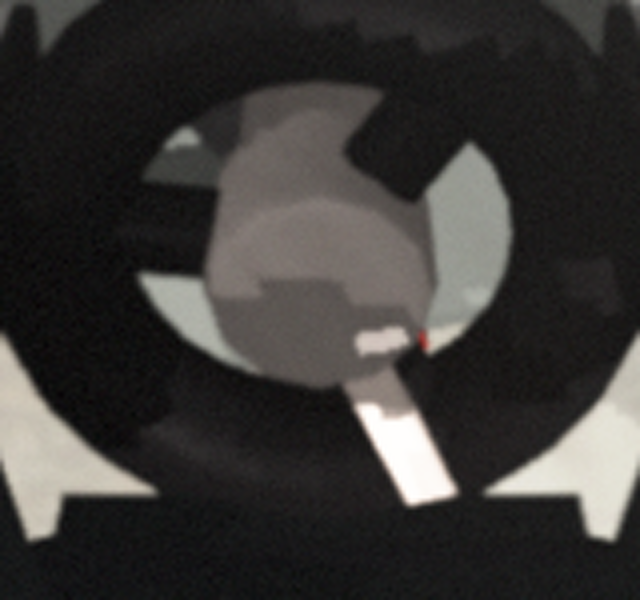

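Close-up: the pointer runs from crop (370,385) to (432,500) on the gripped rim. It needs a little more clockwise.

```bash
python3 - <<'E'
from h import *
c=dict(np.load("w2.npz")); w=np.array([.5284,.007]); m=np.array([.4934,.0082])
a=lambda d:np.arctan2(d[1],d[0])
A,B=[onz(c,242+u/4,297+v/4,.092)[:2] for u,v in[(372,390),(432,500)]]
print(A-w,B-w)
for d in(B-w,B-A): print("cw to mark",(a(d)-a(m-w)), "to -x", a(d)-np.pi)
E
```

```text
[-0.00991613 -0.00170046] [-0.02316102 -0.00371498]
cw to mark -6.089869734818807 to -x -6.124142024169606
cw to mark -6.097971938734591 to -x -6.132244228085391
```

Emit:
carry_out(deltas=[{"grip":1,"travel":[0,0,0],"delta_rot":[0,0.042,0]},{"grip":1,"travel":[0,0,0],"delta_rot":[0,0.042,0]},{"grip":1,"travel":[0,0,0],"delta_rot":[0,0,0]},{"grip":1,"travel":[0,0,0],"delta_rot":[0,0,0]}])

```text
t: 11.5
eef_pos: [0.5316, 0.007, 0.0299]
orientation: [-0.378, 0.373, -0.598, 0.6]
contact_force: [9.3, 4.2, -1.9]
opening: 0.058
```

```bash
cat >> m.py <<'E'
def pointer(c,w=(.5284,.007),m=(.4934,.0082)):
    "clockwise rad left, from white pixels on the rim top"
    h,s,v=cv2.split(cv2.cvtColor(c["image"],cv2.COLOR_RGB2HSV)); P=[]
    for vv,uu in np.argwhere((s<60)&(v>170)):
        p=onz(c,uu,vv,.092)[:2]-w
        if .018<np.hypot(*p)<.0275: P.append(p)
    P=np.array(P); d=P.mean(0); a=np.arctan2(d[1],d[0]); e=np.array(m)-w
    print("n",len(P),"spread",np.ptp(P,0),"left cw",(a-np.arctan2(e[1],e[0])+np.pi)%(2*np.pi)-np.pi)
E
python3 - <<'E'
from m import *
st(); pointer(dict(np.load("w2.npz"))); c=camera("wrist"); np.savez("w3.npz",**c); pointer(c)
E
```

```text
t 11.5 p [0.5316 0.007  0.0299] q [-0.201  0.205  1.966  0.002  0.963  1.819] F [ 9.3  4.2 -1.9] T [ 0.28 -1.13 -0.14] op 0.058
x [-0.436 -0.9   -0.004] y [ 7.4e-03  5.0e-04 -1.0e+00] jaw yaw -115.84
n 493 spread [0.02560238 0.05258464] left cw 0.1424242718427582
n 483 spread [0.03078417 0.04996716] left cw 0.07276024795578095
```

Emit:
carry_out(deltas=[{"grip":0.6,"travel":[0,0,0],"delta_rot":[0,0,0]},{"grip":0,"travel":[0,0,0],"delta_rot":[0,0,0]},{"grip":0,"travel":[0,0,0],"delta_rot":[0,0,0]},{"grip":0,"travel":[0,0,0],"delta_rot":[0,0,0]},{"grip":0,"travel":[0,0,0],"delta_rot":[0,0,0]},{"grip":0,"travel":[0,-0.1,0],"delta_rot":[0,0,0]},{"grip":0,"travel":[0,-0.15,0],"delta_rot":[0,0,0]},{"grip":0,"travel":[0,-0.15,0],"delta_rot":[0,0,0]},{"grip":0,"travel":[0,-0.15,0],"delta_rot":[0,0,0]},{"grip":0,"travel":[0,-0.1,0],"delta_rot":[0,0,0]},{"grip":0,"travel":[0,0,0],"delta_rot":[0,0,0]},{"grip":0,"travel":[0,0,0],"delta_rot":[0,0,0]}])

```text
t: 13.05
eef_pos: [0.5277, 0.0067, 0.19]
orientation: [0.375, -0.376, 0.599, -0.598]
contact_force: [-0.2, -0.3, -0.8]
opening: 0.0855
```

```bash
python3 - <<'E'
from m import *
st(); c=camera("wrist"); np.savez("w4.npz",**c); save("w4.png",c["image"]); pointer(c)
print(proj(c,(.5284,.007,.092)),proj(c,(.4934,.0082,.048)))
h,sa,v=cv2.split(cv2.cvtColor(c["image"],cv2.COLOR_RGB2HSV)); k=(h>100)&(h<125)&(sa>150)&(v>90)
if k.sum()>200: print("lid",fit(c,k,.091))
E
```

```text
t 13.05 p [0.5277 0.0067 0.19  ] q [-0.202 -0.025  1.883 -0.     1.286  1.819] F [-0.2 -0.3 -0.8] T [-0.03  0.02 -0.02] op 0.0855
x [-0.435 -0.9    0.001] y [-2.1e-03  4.0e-04 -1.0e+00] jaw yaw -115.78
n 73 spread [0.00937419 0.00481935] left cw 0.013447061891242562
[320.03015056 231.97944176] [336.23809108 252.97117357]
lid (array([ 0.52891689, -0.13619904]), (0.5270922183990479, -0.1372518688440323), 0.03186503425240517, array([500.38931298, 146.91221374]))
```

View pics/w4.png

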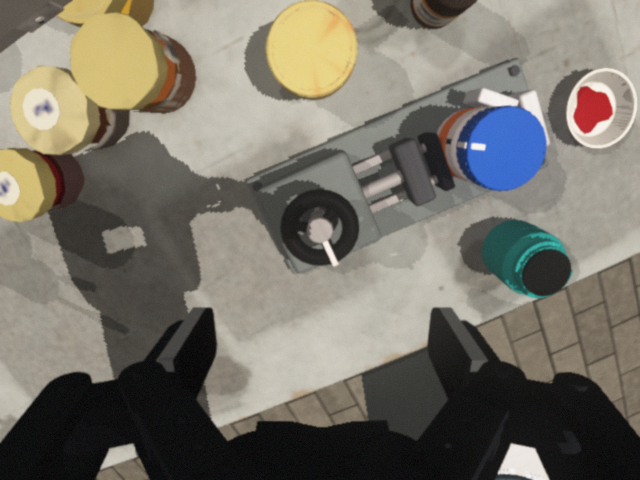

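The wheel pointer (333,260) points in line with the red mark, with 0.013 rad left by measurement. The pad is on the pot. Next I go above the lid.

Emit:
carry_out(deltas=[{"grip":0,"travel":[0.104,0,0.05],"delta_rot":[0,0,0]},{"grip":0,"travel":[0.104,0,0.05],"delta_rot":[0,0,0]},{"grip":0,"travel":[0.104,0,0.05],"delta_rot":[0,0,0]},{"grip":0,"travel":[0.104,0,0.05],"delta_rot":[0,0,0]},{"grip":0,"travel":[0.103,0,0.049],"delta_rot":[0,0,0]},{"grip":0,"travel":[0,0,0],"delta_rot":[0,0,0]},{"grip":0,"travel":[0,0,0],"delta_rot":[0,0,0]}])

```text
t: 13.98
eef_pos: [0.5276, -0.1366, 0.1903]
orientation: [0.376, -0.376, 0.6, -0.598]
contact_force: [0.3, 0.6, 0.1]
opening: 0.0852
```

```bash
cat >> m.py <<'E'
def lid(c,z=.091,near=(.527,-.137)):
    "circle centre from the convex hull of blue+mark on the top plane, and mark angle"
    h,s,v=cv2.split(cv2.cvtColor(c["image"],cv2.COLOR_RGB2HSV)); k=((h>100)&(h<125)&(s>150)&(v>60)).astype(np.uint8)
    n,L,S,C=cv2.connectedComponentsWithStats(k); u,w=proj(c,(*near,z))
    i=1+max(range(n-1),key=lambda i:S[i+1,4]); k=(L==i).astype(np.uint8)
    cn=max(cv2.findContours(k,cv2.RETR_EXTERNAL,cv2.CHAIN_APPROX_NONE)[0],key=cv2.contourArea)
    hull=cv2.convexHull(cn); P=np.array([onz(c,a,b,z)[:2] for a,b in hull[:,0]],np.float32)
    (x,y),(a1,a2),_=cv2.fitEllipse(P); (ex,ey),er=cv2.minEnclosingCircle(P)
    m=np.zeros_like(k); cv2.fillConvexPoly(m,hull,1); W=[]
    for b,a in np.argwhere((m>0)&(s<90)&(v>150)):
        q=onz(c,a,b,z)[:2]-(x,y)
        if .015<np.hypot(*q)<.031: W.append(q)
    d=np.mean(W,0) if W else np.array([np.nan]*2)
    print("lid ellipse c",round(x,4),round(y,4),"axes",round(a1,4),round(a2,4),"circ",np.round([ex,ey,er],4),"mark n",len(W),"deg",round(np.degrees(np.arctan2(d[1],d[0])),1))
def potmark(c):
    pass
E
python3 - <<'E'
from m import *
s,M=st(); c=camera("wrist"); np.savez("w5.npz",**c); save("w5.png",c["image"]); lid(c)
c=camera("top"); np.savez("t5.npz",**c); lid(c)
lid(dict(np.load("top0.npz"))); lid(dict(np.load("w1.npz")))
E
```

```text
t 13.97 p [ 0.5276 -0.1366  0.1903] q [-0.462  0.017  1.841  0.     1.286  1.559] F [0.3 0.6 0.1] T [ 0.01 -0.04 -0.04] op 0.0852
x [-0.435 -0.9   -0.   ] y [-0.0019  0.0013 -1.    ] jaw yaw -115.78
lid ellipse c 0.5267 -0.14 axes 0.0591 0.0598 circ [ 0.5268 -0.14    0.0302] mark n 0 deg nanTraceback (most recent call last):
  File "<stdin>", line 3, in <module>
  File "m.py", line 31, in lid
    i=1+max(range(n-1),key=lambda i:S[i+1,4]); k=(L==i).astype(np.uint8)
        ~~~^^^^^^^^^^^^^^^^^^^^^^^^^^^^^^^^^^
ValueError: max() iterable argument is empty
```

View pics/w5.png

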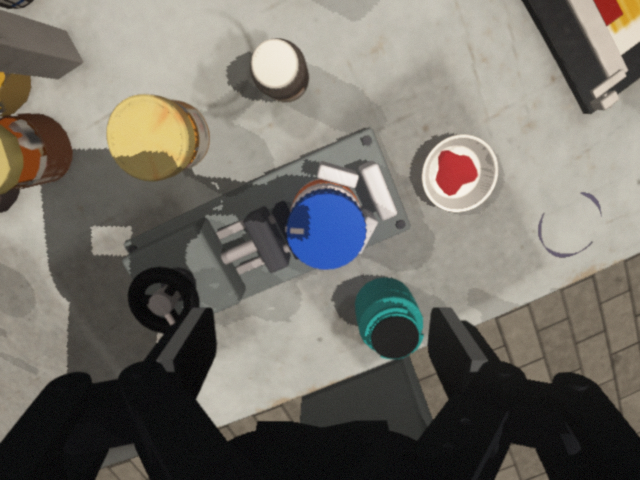

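The lid sits at (326,229) in the wrist picture with its mark in shade at (296,231), and the neighbours are undisturbed. I check for camera bias using the wheel in the earlier picture.

```bash
python3 - <<'E'
from m import *
c=dict(np.load("w4.npz")); h,sa,v=cv2.split(cv2.cvtColor(c["image"],cv2.COLOR_RGB2HSV))
roi=np.zeros(h.shape,bool); roi[180:275,272:368]=1
k=(roi&(v<60)).astype(np.uint8)
cn=max(cv2.findContours(k,0,1)[0],key=cv2.contourArea); P=np.array([onz(c,a,b,.092)[:2] for a,b in cv2.convexHull(cn)[:,0]],np.float32)
print(cv2.fitEllipse(P),cv2.minEnclosingCircle(P))
for n in("top0","w1"): 
    try: lid(dict(np.load(n+".npz")))
    except Exception as e: print(n,e)
s,M=st()
c=dict(np.load("w5.npz")); h,sa,v=cv2.split(cv2.cvtColor(c["image"],cv2.COLOR_RGB2HSV))
print("mark",c["image"][227:235,286:306].sum(2)[4], np.degrees(np.arctan2(*(onz(c,296,231,.091)[:2]-[.5267,-.14])[::-1])))
E
```

```text
((0.5318259000778198, 0.006281856447458267), (0.05744633078575134, 0.05831500142812729), 107.2102279663086) ((0.532035768032074, 0.006298340391367674), 0.029379818588495255)
lid ellipse c 0.5242 -0.1366 axes 0.0594 0.0603 circ [ 0.524  -0.1367  0.0306] mark n 14 deg 59.4
lid ellipse c 0.5248 -0.1355 axes 0.0586 0.0622 circ [ 0.5251 -0.1352  0.0312] mark n 104 deg 55.4
t 14.07 p [ 0.5279 -0.1363  0.1908] q [-0.461  0.016  1.841  0.     1.286  1.559] F [-0.5  0.4  0.1] T [-0.    0.    0.02] op 0.0857
x [-0.434 -0.901 -0.   ] y [-1.e-03  7.e-04 -1.e+00] jaw yaw -115.72
mark [219 204 177 220 315 370 380 381 385 390 380 393 388 387 375 387 376 296
 225 189] 63.78354019970726
```

```bash
python3 - <<'E'
from m import *
c=dict(np.load("w4.npz")); pointer(c,(.5318,.0063),(.5318-.036,.0063+.0009)); pointer(c,(.5318,.0063),(.5318-.036,.0063))
E
```

```text
n 70 spread [0.00931378 0.00446306] left cw -0.026623542888797758
n 70 spread [0.00931378 0.00446306] left cw -0.05161833650771763
```

Emit:
carry_out(deltas=[{"grip":0,"travel":[0.012,0.07,-0.0044],"delta_rot":[0,0,0]},{"grip":0,"travel":[0,0.07,0],"delta_rot":[0,0,0]},{"grip":0,"travel":[0,0.07,0],"delta_rot":[0,0,0]},{"grip":0,"travel":[0,0.07,0],"delta_rot":[0,0,0]},{"grip":0,"travel":[0,0.07,0],"delta_rot":[0,0,0]},{"grip":0,"travel":[0,0.07,0],"delta_rot":[0,0,0]},{"grip":0,"travel":[0,0.07,0],"delta_rot":[0,0,0]},{"grip":0,"travel":[0,0.06,0],"delta_rot":[0,0,0]},{"grip":0,"travel":[0,0.048,0],"delta_rot":[0,0,0]},{"grip":0,"travel":[0,0,0],"delta_rot":[0,0,0]},{"grip":0,"travel":[0,0,0],"delta_rot":[0,0,0]}])

```text
t: 15.45
eef_pos: [0.5264, -0.1398, 0.0425]
orientation: [-0.376, 0.376, -0.599, 0.599]
contact_force: [0.9, -1.1, 0.1]
opening: 0.0857
```

Emit:
carry_out(deltas=[{"grip":0.2,"travel":[0,0,0],"delta_rot":[0,0,0]},{"grip":0.2,"travel":[0,0,0],"delta_rot":[0,0,0]},{"grip":0.2,"travel":[0,0,0],"delta_rot":[0,0,0]},{"grip":0.2,"travel":[0,0,0],"delta_rot":[0,0,0]}], newtons=20)

```text
t: 15.95
eef_pos: [0.5259, -0.1395, 0.0421]
orientation: [-0.376, 0.376, -0.599, 0.599]
contact_force: [0.5, 0.6, 0.3]
opening: 0.0682
```

```bash
python3 - <<'E'
from m import *
tips(yhi=-.02)
E
ls pics
```

```text
t 15.95 p [ 0.5259 -0.1395  0.0421] q [-0.468  0.215  1.927  0.     1.     1.553] F [0.5 0.6 0.3] T [-0.06  0.01  0.04] op 0.0682
x [-0.435 -0.9   -0.   ] y [ 2.e-04 -1.e-04 -1.e+00] jaw yaw -115.78
scene 1 tip y [-0.0313 -0.035  -0.038 ] x [0.0299 0.0423]
wrist -1 tip y [-0.0309 -0.0313 -0.0319] x [0.0334 0.0336]
wrist 1 tip y [-0.0311 -0.0317 -0.032 ] x [0.0349 0.035 ]
crop1.png
s1.png
scene0.png
scene_t1595.png
scene_t457.png
scene_t605.png
top0.png
w1.png
w2.png
w4.png
w5.png
wrist_t1595.png
wrist_t457.png
wrist_t605.png
```

Emit:
carry_out(deltas=[{"grip":0.2,"travel":[0,-0.008,0],"delta_rot":[0,0,0]},{"grip":0.3,"travel":[0,0,0],"delta_rot":[0,0,0]},{"grip":0.5,"travel":[0,0,0],"delta_rot":[0,0,0]},{"grip":1,"travel":[0,0,0],"delta_rot":[0,0,0]},{"grip":1,"travel":[0,0,0],"delta_rot":[0,0,0]}], newtons=20)

```text
t: 16.68
eef_pos: [0.5262, -0.1394, 0.0445]
orientation: [-0.376, 0.376, -0.599, 0.599]
contact_force: [-0.9, 3.1, 5.3]
opening: 0.059
```

```bash
python3 - <<'E'
from m import *
s,M=st(); print("F tool",M.T@np.array(s["contact_force"]))
c=camera("wrist"); np.savez("w6.npz",**c); lid(c)
E
```

```text
t 16.68 p [ 0.5262 -0.1394  0.0445] q [-4.680e-01  2.110e-01  1.926e+00  1.000e-03  1.004e+00  1.553e+00] F [-0.9  3.1  5.3] T [ 0.45  0.04 -0.02] op 0.059
x [-0.435 -0.9   -0.   ] y [ 6.e-04  2.e-04 -1.e+00] jaw yaw -115.79
F tool [-2.36719606 -5.33338883 -2.17448174]
lid ellipse c 0.5279 -0.1407 axes 0.0586 0.0639 circ [ 0.5287 -0.1418  0.0327] mark n 0 deg nan
```

Emit:
carry_out(deltas=[{"grip":1,"travel":[0,0,0],"delta_rot":[0,0,0]},{"grip":1,"travel":[0,0,0],"delta_rot":[0,0,0]},{"grip":1,"travel":[0,0,0],"delta_rot":[0,-0.03,0]},{"grip":1,"travel":[0,0,0],"delta_rot":[0,-0.05,0]},{"grip":1,"travel":[0,0,0],"delta_rot":[0,-0.05,0]},{"grip":1,"travel":[0,0,0],"delta_rot":[0,-0.05,0]},{"grip":1,"travel":[0,0,0],"delta_rot":[0,-0.05,0]},{"grip":1,"travel":[0,0,0],"delta_rot":[0,0,0]}], newtons=60)

```text
t: 17.73
eef_pos: [0.5268, -0.1397, 0.0451]
orientation: [0.508, -0.508, 0.491, -0.492]
contact_force: [-0.6, 1.2, 7.1]
opening: 0.0584
```

```bash
python3 - <<'E'
from m import *
s,M=st(); print("F tool",M.T@np.array(s["contact_force"]))
c=camera("wrist"); np.savez("w7.npz",**c)
b=dict(np.load("w6.npz")); L=[]
for c in(b,c):
    u,v=np.int32(proj(c,(.527,-.1395,.091))); L.append(cv2.resize(c["image"][v-65:v+35,u-60:u+60],None,fx=3,fy=3)); print(u-60,v-65)
save("lid67.png",np.hstack(L))
E
```

```text
t 17.73 p [ 0.5268 -0.1397  0.0451] q [-4.670e-01  2.110e-01  1.925e+00  1.000e-03  1.004e+00  1.071e+00] F [-0.6  1.2  7.1] T [0.5  0.07 0.04] op 0.0584
x [ 0.032 -0.999  0.   ] y [ 1.9e-03 -4.0e-04 -1.0e+00] jaw yaw -88.14
F tool [-1.24611379 -7.14168325 -0.58917911]
259 274
259 273
```

View pics/lid67.png

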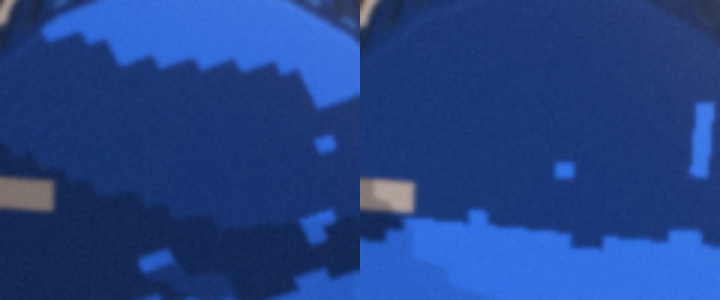

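The mark keeps its place under the gripper (left edge, about y 195 in both halves), so the lid turned 27.6° without slip.

Emit:
carry_out(deltas=[{"grip":1,"travel":[0,0,0],"delta_rot":[0,-0.04,0]},{"grip":1,"travel":[0,0,0],"delta_rot":[0,-0.06,0]},{"grip":1,"travel":[0,0,0],"delta_rot":[0,-0.06,0]},{"grip":1,"travel":[0,0,0],"delta_rot":[0,-0.06,0]},{"grip":1,"travel":[0,0,0],"delta_rot":[0,-0.06,0]},{"grip":1,"travel":[0,0,0],"delta_rot":[0,-0.06,0]}])

```text
t: 18.52
eef_pos: [0.5268, -0.1393, 0.045]
orientation: [0.648, -0.648, 0.282, -0.283]
contact_force: [0.2, 4.7, 8.0]
opening: 0.0575
```

```bash
python3 - <<'E'
from m import *
s,M=st(); print("F tool",M.T@np.array(s["contact_force"]))
E
```

```text
t 18.52 p [ 0.5268 -0.1393  0.045 ] q [-4.670e-01  2.110e-01  1.925e+00  1.000e-03  1.004e+00  3.550e-01] F [0.2 4.7 8. ] T [ 0.76  0.13 -0.12] op 0.0575
x [ 0.68  -0.733  0.001] y [ 1.8e-03  5.0e-04 -1.0e+00] jaw yaw -47.18
F tool [-3.24363318 -7.96016328  3.3502655 ]
```

Emit:
carry_out(deltas=[{"grip":1,"travel":[0,0,0],"delta_rot":[0,-0.06,0]},{"grip":1,"travel":[0,0,0],"delta_rot":[0,-0.06,0]},{"grip":1,"travel":[0,0,0],"delta_rot":[0,-0.06,0]},{"grip":1,"travel":[0,0,0],"delta_rot":[0,-0.06,0]},{"grip":1,"travel":[0,0,0],"delta_rot":[0,-0.05,0]},{"grip":1,"travel":[0,0,0],"delta_rot":[0,-0.03,0]},{"grip":1,"travel":[0,0,0],"delta_rot":[0,0,0]},{"grip":1,"travel":[0,0,0],"delta_rot":[0,0,0]}])

```text
t: 19.52
eef_pos: [0.5265, -0.1392, 0.0449]
orientation: [0.705, -0.705, 0.055, -0.056]
contact_force: [-0.7, 4.9, 7.4]
opening: 0.0579
```

```bash
python3 - <<'E'
from m import *
s,M=st(); print("F tool",M.T@np.array(s["contact_force"]))
E
```

```text
t 19.52 p [ 0.5265 -0.1392  0.0449] q [-4.670e-01  2.110e-01  1.926e+00  1.000e-03  1.005e+00 -3.110e-01] F [-0.7  4.9  7.4] T [0.7  0.2  0.04] op 0.0579
x [ 0.988 -0.156  0.001] y [ 1.e-03  5.e-04 -1.e+00] jaw yaw -8.97
F tool [-1.47159061 -7.37282534  4.73388076]
```

Emit:
carry_out(deltas=[{"grip":1,"travel":[0,-0.008,0],"delta_rot":[0,0,0]},{"grip":1,"travel":[0,-0.008,0],"delta_rot":[0,0,0]},{"grip":1,"travel":[0,0,0],"delta_rot":[0,0,0]}])

```text
t: 19.9
eef_pos: [0.5257, -0.1394, 0.0476]
orientation: [0.705, -0.705, 0.055, -0.055]
contact_force: [1.0, 2.5, 1.4]
opening: 0.0578
```

```bash
python3 -c "
from m import *
st()"
```

```text
t 19.9 p [ 0.5257 -0.1394  0.0476] q [-0.468  0.205  1.926  0.     1.011 -0.311] F [1.  2.5 1.4] T [ 0.36 -0.16  0.02] op 0.0578
x [ 0.988 -0.156 -0.   ] y [-3.e-04  2.e-04 -1.e+00] jaw yaw -8.99
```

Emit:
carry_out(deltas=[{"grip":1,"travel":[0,-0.012,0],"delta_rot":[0,0,0]},{"grip":1,"travel":[0,-0.012,0],"delta_rot":[0,0,0]},{"grip":1,"travel":[0,0,0],"delta_rot":[0,0,0]}])

```text
t: 20.27
eef_pos: [0.526, -0.1399, 0.0543]
orientation: [-0.705, 0.705, -0.055, 0.056]
contact_force: [-0.0, 0.8, -0.5]
opening: 0.0579
```

Emit:
carry_out(deltas=[{"grip":1,"travel":[0,-0.024,0],"delta_rot":[0,0,0]},{"grip":1,"travel":[0,-0.024,0],"delta_rot":[0,0,0]},{"grip":1,"travel":[0,-0.024,0],"delta_rot":[0,0,0]},{"grip":1,"travel":[0,-0.024,0],"delta_rot":[0,0,0]},{"grip":1,"travel":[0,-0.024,0],"delta_rot":[0,0,0]},{"grip":1,"travel":[0,-0.024,0],"delta_rot":[0,0,0]},{"grip":1,"travel":[0,0,0],"delta_rot":[0,0,0]},{"grip":1,"travel":[0,0,0],"delta_rot":[0,0,0]}])

```text
t: 21.28
eef_pos: [0.5257, -0.1394, 0.0898]
orientation: [0.705, -0.705, 0.055, -0.055]
contact_force: [-0.4, 0.3, -0.3]
opening: 0.0578
```

```bash
python3 - <<'E'
from m import *
level(); c=camera("scene"); a=c["image"][160:380,230:420]; b=dict(np.load("scene0.npz"))["image"][160:380,230:420]
save("fin.png",cv2.resize(np.hstack([b,a]),None,fx=2.1,fy=2.1,interpolation=cv2.INTER_CUBIC))
E
```

```text
t 21.27 p [ 0.5257 -0.1394  0.0898] q [-0.468  0.139  1.911  0.     1.092 -0.311] F [-0.4  0.3 -0.3] T [-0.03  0.04 -0.01] op 0.0578
x [ 0.988 -0.156 -0.   ] y [-3.e-04  2.e-04 -1.e+00] jaw yaw -8.98
level rotvec (scaled 120deg) [-0.0001  0.     -0.0002]
```

View pics/fin.png

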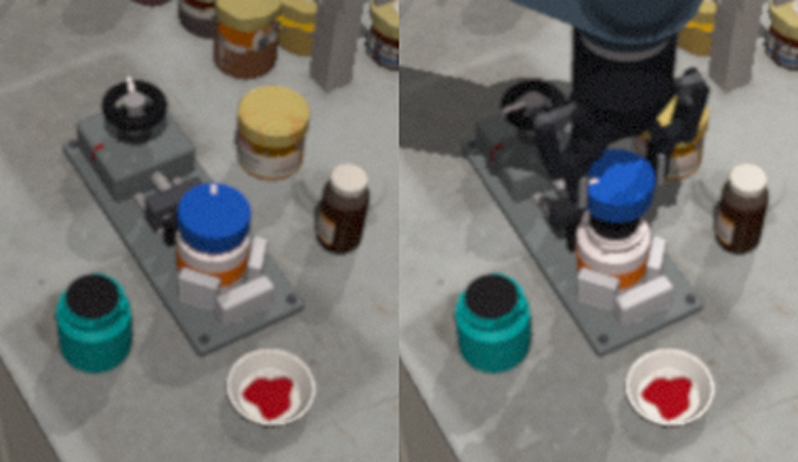

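The right half shows the lid (620,185) held level above the open pot (612,235). The pot is still in the clamp, the pointer is towards the mark, and the bottle, jar, dish and turquoise pot are unmoved.

```bash
python3 -c "
from cell import *
print(hand_in())"
```

```text
the job is handed in; nothing more can be done
None
```

The job is handed in, and the checks I made showed it done as asked. I turned the wheel about 250° clockwise in a single grasp. Then I turned the lid 106.8° (1.86 rad) counterclockwise and lifted it about 45 mm straight up. It is held level over the open pot, and the arm's clock read 21 s at my last check.

**Last checks:**
- **Wheel:** the pointer was within about 0.03 rad of the mark (+0.013 or −0.027 rad, depending on which wheel centre I used).
- **Lid:** it had not slipped in the grip when I checked 27.6° into the turn. The upward force on the tool fell from 7.4 N to 1.4 N, then to about 0, as it came off, so the lugs were free and the pot was not pulled.
- **Surroundings:** in the before and after pictures, the bottle, jar, dish and turquoise pot have not moved, and the pot is still in the clamp.

**Disagreements and gaps:**
- **Fingertips:** they sat about 37 mm behind the reported tool point when open, where about 13 mm was described. I used the measured value.
- **Wrist camera:** it was off by up to 2 mm or so, depending on wrist angle.
- **Pot's black tick:** I did not see it, so I have no direct measurement that the pot did not turn. I judged that only from the low forces and the final picture.

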